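# Tip the ball feet from the hod into the drilling tray

## Robot

A 6-joint arm with a two-finger parallel gripper is mounted at the origin on the work surface. World frame = base frame: x ahead of the robot, y to its left, z up, the work surface at z = 0. Lengths are in mm, angles in rad, forces in N, time in s.
With the tool pointing down it reaches from about 400 to 925 mm from the base axis. Payload 12.5 kg.
Tool frame: the origin (TCP) lies midway between the tips of the shut fingers; the grasp point (between the pads) lies 19 mm behind it (env.tcp_to_grasp is the distance from the TCP to the grasp point, in mm); z points along the fingers, y is the line along which they close (so a half turn about z gives the same grasp; the last joint's range is limited). The gripper opens to 95 mm and grips with 3 to 60 N. Pads are 20 mm wide; open, the fingers measure 119 mm over their backs; the gripper's body (75 mm by 180 mm) begins 59 mm behind the grasp point.
Start: joints at [-1.215, 0.491, 1.559, -0, 1.092, -0.106], TCP at [278.5, -559.54, 214.661] pointing down, gripper open.
Joint ranges: [-3.1, 3.1], [-0.84, 2.19], [0.05, 2.79], [-1.13, 4.28], [0.06, 2.93], [-2.69, 2.69]. Speed limits (rad/s): [2.22, 2.22, 2.79, 3.14, 3.14, 3.14].

## Interface

Orientations are given as [roll, pitch, yaw] about the fixed x, y, z axes, in that order (R = Rz(yaw) Ry(pitch) Rx(roll)).
In Python, from cell import env gives the robot as it stands. The module is installed in compiled form; this text tells all that it offers.
- The arm moves only by the tool step_arm, never from a script. Its argument "plan" is a list that holds one entry, the list of rows, each a list of 5 numbers: the shift along the tool's x, y, z in mm, then the turn about the tool's z in degrees, then the opening, from -1 (shut) to 1 (fully open). A call has 1 to 8 rows; each row is the pose to reach, as a shift and turn from the pose commanded when the call began, along the tool's axes at that moment; what a row does not reach only later rows make up. A row lasts 1/12 s, in which the tool goes at most 41.7 mm and 7.16 degrees, less where a joint would pass 70% of its speed; a pose out of reach is approached as far as the arm can. A call with a gripper value outside its range is refused whole. The fingers move at their own pace and stop on an object; the grip force is fixed at half the most. Time passes only in rows, so rows that repeat a pose let the fingers close. It gives the time, the measured TCP pose, the force, the opening and the grip force at its end, in the units of the state.
- env.state(): the state, without advancing time (a new reading comes with each control period).
- env.read_camera(name): name is "scene" or "top"; returns the picture (480x640x3 uint8, blue, green, red); there is no depth.
- env.get_calibration(name): a dict with "K" (3x3 intrinsics, pixels), "D" ([k1, k2, p1, p2, k3] as OpenCV has them; the pictures are not rectified), "extrinsics" (4x4, takes a point from world to camera coordinates). Camera axes: x right, y up, looking along -z (the intrinsics and any distortion apply to the point x, -y, -z); pixel columns grow to the right and rows downward; lengths in mm; the calibration is good to about 2 mm. A picture is of the moment at which its call begins. get_calibration takes no time and is no camera call.
- env.job_done(): hands the job in; it is judged then, once.
The state is a dict: "t": time; "joints": joint angles; "qvel": joint speeds; "tau": joint torques, N m; "eef_pos": TCP position; "tcp_rot": TCP orientation; "ft_force": force on the tool from outside, world axes, zero at the start; "moment": the same for the moment, N m; "opening": opening from 0.0 (shut) to 1.0 (fully open); "grip_force": force on a finger pad.
Only numpy, scipy, OpenCV 4.12 (cv2) and the standard library are available. Lean on these libraries where they do the work, as an engineer would, in place of code of your own. Each camera call takes 0.05 s, during which the arm holds its last target. There are 200 camera calls.

## Task

Lift the steel hod out of its bay in the plywood tool tote by its swing handle and stand it on the bare bench with the three wooden balls still in it. Let go, take it afresh by its body, bring its pouring lip down close over the low tray (no more than about 40 mm above the tray's rim) and only then tip it, so that all three balls roll into the tray and none spills. Stand the empty hod upright on the bare bench again, let go, and leave the other things on the bench where they are.

Things in the scene. Friction and masses are not known exactly. Their poses are not given: they have to be found in the camera images.
- hod_mid (a point): Hod: small scuttle of plain sheet steel, 186 mm long, 62 wide outside, 70 high, walls and floor 3 thick, about 0.4 kg; starts in the tote's larger bay. Point on its middle plane, 35 above its underside; x points along it to the pouring lip, y across, z up. Rear face at x = -88. Flat floor and flat parallel sides, 70 high, from there to x = +35; ahead of that a ramp rises at 30 degrees to the lip.
- hod_lip (a point): Middle of the hod's pouring lip: hod x = +98 mm, 39 above the underside. The underside of the ramp runs back from here, 63 mm long, down to the flat floor. Balls start to roll out when the hod is tipped lip-down past about 30 degrees; 55 to 65 degrees empties it.
- hod_side (a point): Where to hold the hod for tipping: x = -50 mm from hod_mid, on the middle plane, 53 above the underside. Here the plain sides (62 mm apart, 3 thick, top edge 70 above the underside) can be gripped across y; a hand leaning some 18 degrees to the rear has room to tip, and is clear of the handle if that stands up or leans to the lip.
- bail_grip (a point): Middle of the swing handle's wooden sleeve, 16 mm thick, 56 long, lying along the hod's y; 95 mm from the pivots, which are at hod_mid x = -8, 60 above the underside, nearly over the centre of mass, so the hod hangs about level from it. Its two 5 mm wire legs run down outside the hod, 35 to either side of its middle plane.
- bail (a joint): Angle of the swing handle on the hod (rad): 0 straight up, positive leans to the rear, negative to the lip; stops at -0.3 and 1.2. A loose pivot with just enough friction (0.015 N m) to stay up where it is left: the hod cannot be tipped by it.
- ball0: Turned beech ball foot, 40 mm diameter, 25 g, with a small brass insert; starts in the hod. Origin at its centre.
- ball1: The second such ball, in the hod.
- ball2: The third such ball, in the hod.
- tote: Open plywood tool tote, fixed, 230 (x) by 169 (y) by 95 mm high, 9 mm walls and floor; origin under its centre. A wall along x divides it. The larger bay, 212 by 86, centred at y = -32.5, holds the hod (lip towards +x) with about 12 mm to spare all round, too little for fingers: only the handle stands above the walls. The smaller bay holds chisels.
- tray_floor (a point): Low tray, fixed: a 220 (x) by 170 (y) plywood base 9 mm thick with pine battens 20 wide and 24 high round its edge, so the inside is 180 by 130 and the rim is 33 above the bench. This point: centre of its inner floor, 9 mm above the bench; x along its length, z up. The bench between tray and tote is bare.
- hammer: Bystander: claw hammer, 300 long, lying; origin at mid-length underneath.
- offcut: Bystander: pine offcut, 70 by 200 by 45 high; origin under its centre.
- brick: Bystander: brick, 102 by 215 by 65 high; origin under its centre.
- tape: Bystander: tape measure, 72 by 42 by 68 high; origin under its centre.
- bitcase: Bystander: flat drill-bit case, 110 by 160 by 25 high; origin under its centre.
- screwbox: Bystander: carton of screws, 70 by 100 by 50 high; origin under its centre.
- drill: Bystander: cordless drill standing on its battery, 115 by 75 foot, 208 high, 180 long at the top; origin under its foot.

How it is judged:
By the outcome, as a careful person would: the job done as asked, in the order asked, and still so for the second after the job is handed in, with the robot touching nothing.
It also fails if it takes over 70 s, if anything falls off the work surface, if the arm or the gripper's body presses on something with over 40 N, if the wrist force passes 120 N, or if a joint passes its speed limit or range.

## Working session

There is one attempt and no reset: what is moved stays moved. The work goes in short steps, Python scripts to look and compute and a tool call to move; the robot and the scene stay as the last step left them, time stands still between calls to the robot, and variables do not carry over. Pictures are saved under pics/ and viewed, at most 10 in all, crops included, and the job is handed in when it is done.

Besides the shell and the picture viewer there is one more tool, called after "Request:" by a JSON object that holds its "method" and its "body". step_arm: Moves the arm, as the interface text tells. Its arguments: {"type":"object","properties":{"plan":{"type":"array"}},"required":["plan"]}

```bash
mkdir -p pics; ls; python3 - <<'E'
from cell import env
import cv2
print([a for a in dir(env) if a[0]!='_'], env.tcp_to_grasp)
s=env.state(); print(s)
for n in("scene","top"):
    cv2.imwrite(f"pics/{n}0.png",env.read_camera(n)); print(env.get_calibration(n))
E
```

```text
pics
['IKError', 'get_calibration', 'job_done', 'read_camera', 'state', 'tcp_to_grasp'] 18.8
{'t': 0.0, 'joints': array([-1.21460522e+00,  4.91575302e-01,  1.55948016e+00, -7.95235573e-06,
        1.09170983e+00, -1.05570672e-01]), 'qvel': array([-1.26142252e-04,  1.84523020e-04, -3.07306938e-05,  5.25143210e-04,
       -6.50577710e-04, -5.44839134e-04]), 'tau': array([ 2.98866384e-03, -6.12643147e+01, -2.58182645e+01,  6.94364123e-02,
        4.82151029e-02, -9.88416423e-05]), 'eef_pos': array([ 278.39697887, -559.27883534,  214.04139931]), 'tcp_rot': array([-3.14042580e+00, -1.16552736e-04,  4.61765384e-01]), 'ft_force': array([ 0.35245923, -0.21211346,  0.07429805]), 'moment': array([ 0.0196742 ,  0.05781085, -0.05527403]), 'grip_force': 0.0, 'opening': 1.0013786776743223}
{'K': array([[592.1082678 ,   0.        , 311.0237759 ],
       [  0.        , 592.1082678 , 240.38748541],
       [  0.        ,   0.        ,   1.        ]]), 'D': array([-0.06327227,  0.        ,  0.        ,  0.        ,  0.        ]), 'extrinsics': array([[-8.83734728e-01,  4.67637731e-01, -1.81075374e-02,

[... 178 characters left out ...]
-1.87855874e+03],
       [ 0.00000000e+00,  0.00000000e+00,  0.00000000e+00,
         1.00000000e+00]])}
{'K': array([[533.2230076 ,   0.        , 326.99843372],
       [  0.        , 533.2230076 , 248.29184655],
       [  0.        ,   0.        ,   1.        ]]), 'D': array([-0.01245822,  0.        ,  0.        ,  0.        ,  0.        ]), 'extrinsics': array([[ 3.18328792e-03, -9.99985654e-01,  4.30785585e-03,
         5.59448806e+00],
       [ 9.82962164e-01,  3.92074607e-03,  1.83766188e-01,
        -5.98053929e+02],
       [-1.83780442e-01,  3.64947862e-03,  9.82960544e-01,
        -1.66252688e+03],
       [ 0.00000000e+00,  0.00000000e+00,  0.00000000e+00,
         1.00000000e+00]])}
```

View pics/scene0.png

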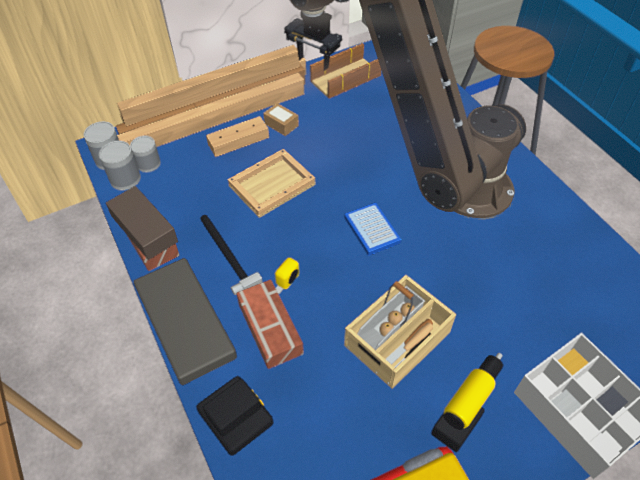

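View pics/top0.png

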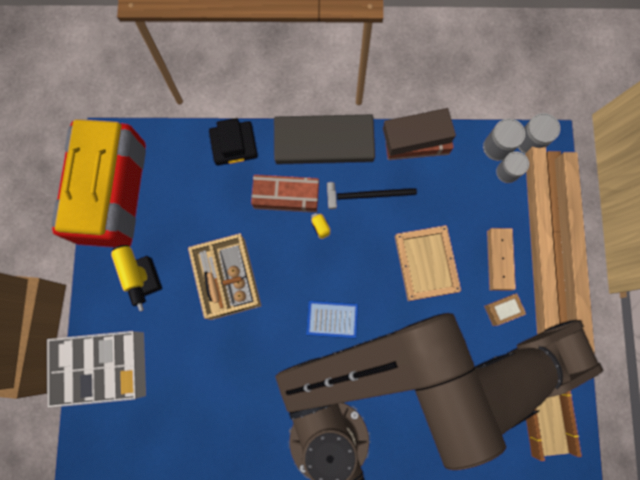

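```bash
cat > h.py <<'E'
from cell import env
import cv2, numpy as np
def unproj(n,uv,z):
    c=env.get_calibration(n); uv=np.array(uv,float).reshape(-1,1,2)
    p=cv2.undistortPoints(uv,c["K"],c["D"])[:,0]
    E=c["extrinsics"]; R,t=E[:3,:3],E[:3,3]
    d=np.c_[p[:,0],-p[:,1],-np.ones(len(p))]@R; o=-R.T@t
    return o+d*((np.broadcast_to(z,len(d))-o[2])/d[:,2])[:,None]
def proj(n,P):
    c=env.get_calibration(n); E=c["extrinsics"]
    q=np.atleast_2d(P)@E[:3,:3].T+E[:3,3]; q=q*[1,-1,-1]
    return cv2.projectPoints(q,np.zeros(3),np.zeros(3),c["K"],c["D"])[0][:,0]
def crop(im,x,y,w,h,s): return cv2.resize(im[y:y+h,x:x+w],None,fx=s,fy=s,interpolation=cv2.INTER_CUBIC)
E
python3 - <<'E'
from h import *
t=cv2.imread("pics/top0.png"); s=cv2.imread("pics/scene0.png")
a=np.hstack([crop(t,180,225,100,100,4),crop(t,385,215,100,100,4)])
b=crop(s,335,265,130,60*1,4)
cv2.imwrite("pics/c1.png",a)
cv2.imwrite("pics/c2.png",crop(s,335,265,130,125,4.6))
E
```

```text
(no output)
```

View pics/c1.png

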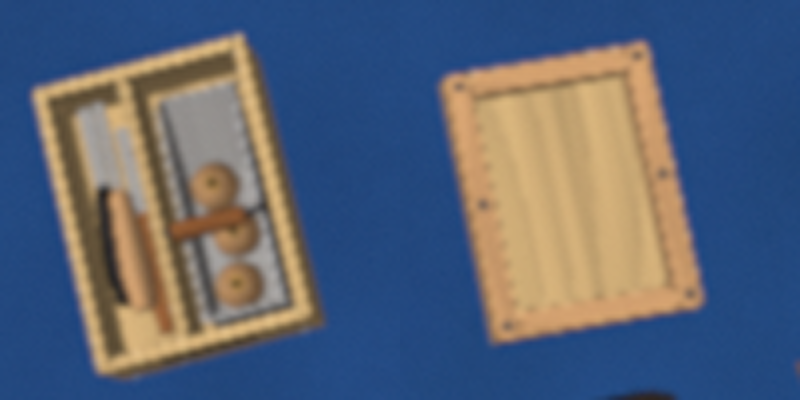

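View pics/c2.png

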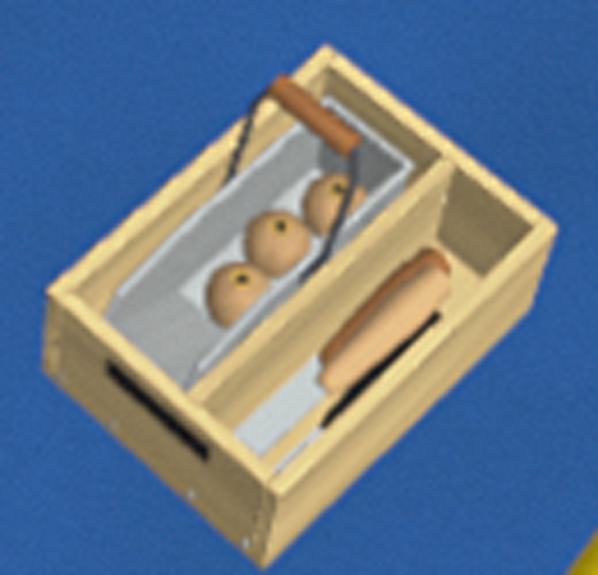

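```bash
python3 - <<'E'
from h import *
from scipy.optimize import least_squares as LS
def T(p,x,y,s): return (np.array(p,float)+.5)/s-.5+[x,y]
A=T([(242,36),(35,90),(100,375),(320,320)],180,225,4)   # +x-y, +x+y, -x+y, -x-y
B=T([(48,290),(280,490),(555,228),(328,45)],335,265,4.6)
C=np.array([(115,-84.5),(115,84.5),(-115,84.5),(-115,-84.5)])
def pts(p,z,C): 
    c,s=np.cos(p[2]),np.sin(p[2]); return np.c_[C@np.array([[c,s],[-s,c]])+p[:2],np.full(4,z)]
f=lambda p:np.r_[(proj("top",pts(p,95,C))-A).ravel(),(proj("scene",pts(p,95,C))-B).ravel()]
r=LS(f,[600,200,0]); print("tote",r.x,r.fun.reshape(-1,2).round(1).tolist())
D=T([(645,40),(440,78),(492,345),(704,305)],385,215,4)
# which is x? size 220x170
Ct=np.array([(110,-85),(110,85),(-110,85),(-110,-85)])
S=T([(0,0)],0,0,1)
r2=LS(lambda p:(proj("top",pts(p,33,Ct))-D).ravel(),[600,-200,0]);print("tray",r2.x,r2.fun.round(1))
a=T([(211,223)],180,225,4);b=T([(315,115)],335,265,4.6)
r3=LS(lambda P:np.r_[(proj("top",P)-a).ravel(),(proj("scene",P)-b).ravel()],[600,200,150]);print("bail",r3.x,r3.fun)
c,s=np.cos(r.x[2]),np.sin(r.x[2]);d=r3.x[:2]-r.x[:2];print("bail in tote",d@[c,s],d@[-s,c])
e=unproj("top",T([(172,232),(250,215)],180,225,4),r3.x[2]);print(e,np.degrees(np.arctan2(*(e[0]-e[1])[1::-1])))
E
```

```text
tote [5.04369263e+02 3.32489730e+02 2.71243992e-01] [[0.3, -0.3], [-0.2, 0.0], [-0.0, -0.2], [-1.6, -1.0], [-0.1, -0.9], [0.0, 0.6], [0.8, -1.0], [-0.2, -0.9]]
tray [ 5.58496795e+02 -6.44974419e+02  1.58149541e-01] [-1.1  1.2 -0.  -0.6  1.4 -1.2 -0.4  0.6]
bail [479.38623774 290.74289848 160.54064749] [-0.11227263  0.12647414 -0.13883388 -0.02220833]
bail in tote -35.25483886188939 -33.52679195855154
[[472.8961695  319.27978204 160.54064749]
 [485.89646794 261.49600539 160.54064749]] 102.67939128704901
```

```bash
cat >> h.py <<'E'
from scipy.spatial.transform import Rotation as Ro
def go(p,yaw):
    s=env.state(); R=Ro.from_euler("xyz",s["tcp_rot"]).as_matrix()
    d=(np.degrees(s["tcp_rot"][2]-yaw)+180)%360-180
    print("t",round(s["t"],2),"eef",s["eef_pos"].round(1),"rot",s["tcp_rot"].round(3),"shift",(R.T@(np.array(p)-s["eef_pos"])).round(1),"turn",d.round(1), "F",s["ft_force"].round(1),"open",s["opening"].round(3),"grip",s["grip_force"])
E
python3 - <<'E'
from h import *
from scipy.optimize import least_squares as LS
D=(np.array([(645,40),(440,78),(492,345),(704,305)],float)+.5)/4-.5+[285,215]
Ct=np.array([(110,-85),(110,85),(-110,85),(-110,-85)])
def pts(p,z): 
    c,s=np.cos(p[2]),np.sin(p[2]); return np.c_[Ct@np.array([[c,s],[-s,c]])+p[:2],np.full(4,z)]
r2=LS(lambda p:(proj("top",pts(p,33))-D).ravel(),[600,-200,0]);print("tray",r2.x,r2.fun.round(1))
go([504.1,298.2,214],1.842)
E
```

```text
tray [ 5.57302782e+02 -3.18307491e+02  1.79425973e-01] [-0.5  0.7  0.2  0.   0.8 -0.7 -0.6  0. ]Traceback (most recent call last):
  File "<stdin>", line 8, in <module>
  File "h.py", line 18, in go
    print("t",round(s["t"],2),"eef",s["eef_pos"].round(1),"rot",s["tcp_rot"].round(3),"shift",(R.T@(np.array(p)-s["eef_pos"])).round(1),"turn",d.round(1), "F",s["ft_force"].round(1),"open",s["opening"].round(3),"grip",s["grip_force"])
                                                                                                                                                                                             ^^^^^^^^^^^^^^^^^^
AttributeError: 'float' object has no attribute 'round'
```

```bash
sed -i 's/s\["opening"\].round(3)/round(s["opening"],3)/; s/,d.round(1)/,round(d,1)/' h.py; python3 - <<'E'
from h import *
go([504.1,298.2,224],1.842)
E
```

```text
t 0.1 eef [ 278.4 -559.3  214.1] rot [-3.141 -0.     0.462] shift [ 584.1 -667.1   -9.2] turn -79.1 F [ 0.4 -0.5  0.4] open 0.998 grip 0.0
```

Request:
{"method": "step_arm", "body": {"plan": [[[219,-250,-3,0,1],[219,-250,-3,0,1],[219,-250,-3,0,1],[219,-250,-3,0,1],[219,-250,-3,0,1],[219,-250,-3,0,1],[219,-250,-3,0,1],[219,-250,-3,0,1]]]}}

```text
t: 0.77
eef_pos: [363.0, -236.1, 217.6]
tcp_rot: [-3.141, 0.0, 0.461]
ft_force: [1.4, -0.4, -0.2]
opening: 1.002
grip_force: 0.0
```

Request:
{"method": "step_arm", "body": {"plan": [[[219,-250,-3,0,1],[219,-250,-3,0,1],[219,-250,-3,0,1],[219,-250,-3,0,1],[219,-250,-3,0,1],[219,-250,-3,0,1],[219,-250,-3,0,1],[219,-250,-3,0,1]]]}}

```text
t: 1.43
eef_pos: [447.8, 85.5, 220.6]
tcp_rot: [3.142, 0.0, 0.462]
ft_force: [0.9, -1.3, -0.7]
opening: 0.997
grip_force: 0.0
```

Request:
{"method": "step_arm", "body": {"plan": [[[146,-167,-3,-57,1],[146,-167,-3,-57,1],[146,-167,-3,-57,1],[146,-167,-3,-57,1],[146,-167,-3,-57,1],[146,-167,-3,-57,1],[146,-167,-3,-57,1],[146,-167,-3,-57,1]]]}}

```text
t: 2.1
eef_pos: [503.8, 299.0, 222.8]
tcp_rot: [-3.141, 0.001, 1.465]
ft_force: [0.6, -0.3, -0.1]
opening: 1.001
grip_force: 0.0
```

```bash
python3 - <<'E'
from h import *
go([504.1,298.2,144],1.842)
E
```

```text
t 2.1 eef [503.8 299.  222.8] rot [-3.141e+00  1.000e-03  1.465e+00] shift [-0.7  0.4 78.8] turn -21.6 F [ 0.6 -0.3 -0.1] open 1.001 grip 0.0
```

Request:
{"method": "step_arm", "body": {"plan": [[[0,0,0,-21.6,1],[0,0,0,-21.6,1],[0,0,0,-21.6,1],[0,0,0,-21.6,1],[0,0,40,-21.6,1],[0,0,79,-21.6,1],[0,0,79,-21.6,1],[0,0,79,-21.6,1]]]}}

```text
t: 2.77
eef_pos: [503.6, 297.5, 143.8]
tcp_rot: [-3.138, 0.001, 1.831]
ft_force: [0.6, 0.3, 0.6]
opening: 1.0
grip_force: 0.0
```

Request:
{"method": "step_arm", "body": {"plan": [[[0,0,0,0,-0.3],[0,0,0,0,-0.5],[0,0,0,0,-0.6],[0,0,0,0,-1],[0,0,0,0,-1],[0,0,0,0,-1],[0,0,0,0,-1],[0,0,0,0,-1]]]}}

```text
t: 3.43
eef_pos: [504.1, 297.8, 144.7]
tcp_rot: [3.142, 0.0, 1.834]
ft_force: [-0.1, 1.0, 0.6]
opening: 0.495
grip_force: 0.1
```

```bash
python3 - <<'E'
from h import *
go([504.1,298.2,144],1.842)
s=env.read_camera("scene"); t=env.read_camera("top")
cv2.imwrite("pics/g1.png",np.hstack([crop(s,330,200,140,190,2.8),crop(t,160,220,140,190,2.8)]))
E
```

```text
t 3.43 eef [504.1 297.8 144.7] rot [3.142 0.    1.834] shift [0.4 0.1 0.7] turn -0.5 F [-0.1  1.   0.6] open 0.495 grip 0.10767760220915079
```

View pics/g1.png

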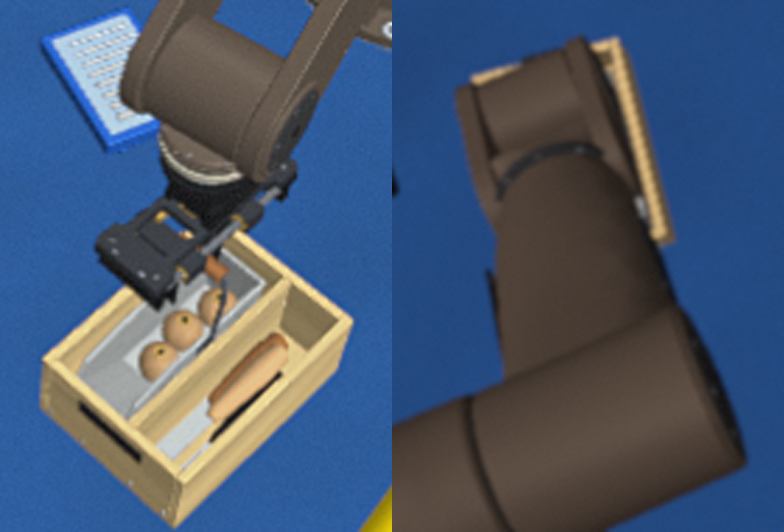

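Request:
{"method": "step_arm", "body": {"plan": [[[0,0,0,0,-1],[0,0,0,0,-1],[0,0,0,0,-1],[0,0,0,0,-1],[0,0,0,0,-1],[0,0,0,0,-1],[0,0,0,0,-1],[0,0,0,0,-1]]]}}

```text
t: 4.2
eef_pos: [504.1, 297.8, 144.6]
tcp_rot: [3.142, 0.0, 1.834]
ft_force: [0.6, 0.3, -0.8]
opening: 0.159
grip_force: 30.0
```

Request:
{"method": "step_arm", "body": {"plan": [[[0,0,-2,0,-1],[0,0,-4,0,-1],[0,0,-7,0,-1],[0,0,-10,0,-1],[0,0,-15,0,-1],[0,0,-20,0,-1],[0,0,-25,0,-1],[0,0,-25,0,-1]]]}}

```text
t: 4.87
eef_pos: [504.5, 298.0, 170.9]
tcp_rot: [3.14, -0.0, 1.834]
ft_force: [0.4, 0.0, -4.6]
opening: 0.163
grip_force: 30.0
```

Request:
{"method": "step_arm", "body": {"plan": [[[0,0,-6,0,-1],[0,0,-18,0,-1],[0,0,-33,0,-1],[0,0,-49,0,-1],[0,0,-65,0,-1],[0,0,-80,0,-1],[0,0,-90,0,-1],[0,0,-95,0,-1]]]}}

```text
t: 5.53
eef_pos: [504.3, 297.9, 266.1]
tcp_rot: [3.14, -0.0, 1.834]
ft_force: [1.3, 0.0, -4.9]
opening: 0.162
grip_force: 30.0
```

Request:
{"method": "step_arm", "body": {"plan": [[[-5,-1,0,0,-1],[-15,-4,0,0,-1],[-32,-8,0,0,-1],[-55,-13,0,0,-1],[-83,-20,0,0,-1],[-113,-27,0,0,-1],[-143,-34,0,0,-1],[-173,-41,0,0,-1]]]}}

```text
t: 6.2
eef_pos: [508.7, 117.9, 263.6]
tcp_rot: [-3.14, 0.0, 1.834]
ft_force: [1.3, 0.0, -4.2]
opening: 0.159
grip_force: 30.0
```

Request:
{"method": "step_arm", "body": {"plan": [[[-30,-7,0,3,-1],[-60,-14,0,6,-1],[-90,-21,0,9,-1],[-120,-28,0,13,-1],[-148,-35,0,17,-1],[-173,-41,0,21,-1],[-192,-46,0,25,-1],[-205,-49,0,29,-1]]]}}

```text
t: 6.87
eef_pos: [514.4, -93.2, 263.6]
tcp_rot: [-3.14, 0.0, 1.322]
ft_force: [0.8, 0.3, -4.8]
opening: 0.161
grip_force: 30.0
```

Request:
{"method": "step_arm", "body": {"plan": [[[0,0,0,5,-1],[0,0,0,10,-1],[0,0,0,15,-1],[0,0,0,20,-1],[0,0,0,25,-1],[0,0,0,30,-1],[0,0,0,35,-1],[0,0,0,40,-1]]]}}

```text
t: 7.53
eef_pos: [514.5, -91.2, 263.6]
tcp_rot: [-3.14, 0.001, 0.625]
ft_force: [-1.2, 0.0, -4.8]
opening: 0.159
grip_force: 30.0
```

Request:
{"method": "step_arm", "body": {"plan": [[[0,0,0,5,-1],[0,0,0,10,-1],[0,0,0,15,-1],[0,0,0,20,-1],[0,0,0,23,-1],[0,0,0,25,-1],[0,0,0,26,-1],[0,0,0,26,-1]]]}}

```text
t: 8.2
eef_pos: [514.8, -91.0, 263.9]
tcp_rot: [-3.141, 0.001, 0.175]
ft_force: [0.1, -0.1, -4.5]
opening: 0.163
grip_force: 30.0
```

```bash
python3 - <<'E'
from h import *
go([516,-91,136],.18)
s=env.read_camera("scene"); 
cv2.imwrite("pics/g2.png",crop(s,230,60,200,150,3.5))
E
```

```text
t 8.2 eef [514.8 -91.  263.9] rot [-3.141e+00  1.000e-03  1.750e-01] shift [  1.3   0.3 127.9] turn -0.3 F [ 0.1 -0.1 -4.5] open 0.163 grip 29.992299377918243
```

View pics/g2.png

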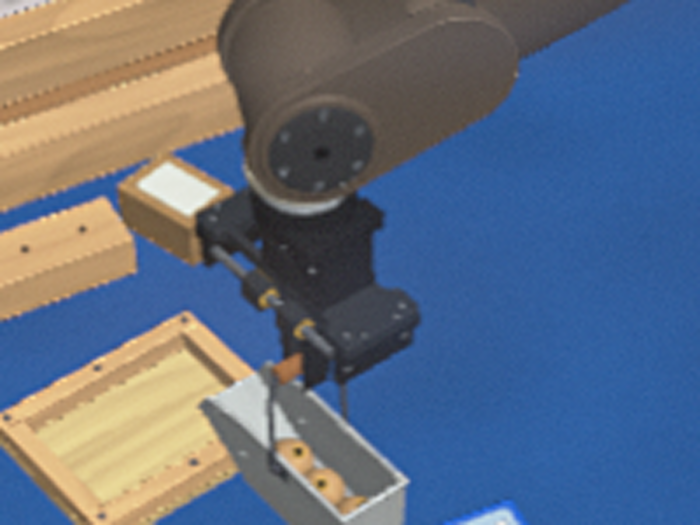

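Request:
{"method": "step_arm", "body": {"plan": [[[1,0,12,0,-1],[1,0,36,0,-1],[1,0,60,0,-1],[1,0,82,0,-1],[1,0,98,0,-1],[1,0,108,0,-1],[1,0,113,0,-1],[1,0,116,0,-1]]]}}

```text
t: 8.92
eef_pos: [516.4, -90.5, 148.3]
tcp_rot: [-3.142, 0.0, 0.176]
ft_force: [0.1, -0.7, -5.4]
opening: 0.163
grip_force: 30.0
```

Request:
{"method": "step_arm", "body": {"plan": [[[0,0,2,0,-1],[0,0,4,0,-1],[0,0,6,0,-1],[0,0,8,0,-1],[0,0,9,0,-1],[0,0,10,0,-1],[0,0,11,0,-1],[0,0,11,0,-1]]]}}

```text
t: 9.58
eef_pos: [516.4, -90.4, 137.5]
tcp_rot: [3.142, 0.0, 0.176]
ft_force: [0.1, 0.4, -4.4]
opening: 0.16
grip_force: 30.0
```

Still hanging; lower on in 1 mm steps.

Request:
{"method": "step_arm", "body": {"plan": [[[0,0,1,0,-1],[0,0,2,0,-1],[0,0,3,0,-1],[0,0,3,0,-1]]]}}

```text
t: 9.92
eef_pos: [516.9, -90.7, 135.5]
tcp_rot: [3.141, -0.001, 0.176]
ft_force: [-1.6, -0.6, 5.0]
opening: 0.162
grip_force: 30.0
```

Request:
{"method": "step_arm", "body": {"plan": [[[0,0,1,0,-1],[0,0,2,0,-1],[0,0,2,0,-1]]]}}

```text
t: 10.17
eef_pos: [517.7, -91.2, 135.3]
tcp_rot: [3.139, -0.004, 0.176]
ft_force: [-5.5, -2.0, 24.4]
opening: 0.16
grip_force: 30.0
```

Request:
{"method": "step_arm", "body": {"plan": [[[0,0,-2,0,-0.2],[0,0,-2,0,-0.2],[0,0,-2,0,-0.2],[0,0,-2,0,-0.2],[0,0,-2,0,-0.2],[0,0,-2,0,-0.2],[0,0,-2,0,-0.2]]]}}

```text
t: 10.75
eef_pos: [516.4, -90.4, 134.4]
tcp_rot: [-3.141, 0.0, 0.176]
ft_force: [0.4, 0.3, -0.2]
opening: 0.399
grip_force: 0.0
```

Request:
{"method": "step_arm", "body": {"plan": [[[0,6,0,0,-0.2],[0,12,0,0,-0.2],[0,18,0,0,-0.2],[0,24,0,0,-0.2],[0,30,0,0,-0.2],[0,35,0,0,-0.2],[0,37,0,0,-0.2],[0,37,0,0,-0.2]]]}}

```text
t: 11.42
eef_pos: [522.9, -127.3, 134.6]
tcp_rot: [-3.142, 0.0, 0.175]
ft_force: [-0.6, 1.4, -0.4]
opening: 0.402
grip_force: 0.6
```

Request:
{"method": "step_arm", "body": {"plan": [[[0,-5,0,0,1],[0,-10,0,0,1],[0,-12,0,0,1],[0,-12,0,0,1],[0,-12,0,0,1],[0,-12,0,0,1],[0,-12,0,0,1],[0,-12,0,0,1]]]}}

```text
t: 12.08
eef_pos: [520.8, -115.1, 134.6]
tcp_rot: [3.142, -0.0, 0.176]
ft_force: [0.4, 0.3, -0.0]
opening: 0.901
grip_force: 0.0
```

Request:
{"method": "step_arm", "body": {"plan": [[[0,0,-20,0,1],[0,0,-45,0,1],[0,0,-75,0,1],[0,-40,-85,0,1],[0,-80,-85,0,1],[0,-120,-85,0,1],[0,-160,-85,0,1],[0,-200,-85,0,1]]]}}

```text
t: 12.75
eef_pos: [485.2, 83.4, 219.8]
tcp_rot: [3.141, -0.001, 0.175]
ft_force: [1.4, 0.1, 0.3]
opening: 1.001
grip_force: 0.0
```

```bash
python3 - <<'E'
from h import *
go([516,-91,136],.18)
s=env.read_camera("scene"); t=env.read_camera("top")
cv2.imwrite("pics/g3.png",np.hstack([crop(s,240,120,110,100,4),crop(t,330,215,90,100,4)]))
E
```

```text
t 12.75 eef [485.2  83.4 219.8] rot [ 3.141e+00 -1.000e-03  1.750e-01] shift [-1.000e-01  1.771e+02  8.390e+01] turn -0.3 F [1.4 0.1 0.3] open 1.001 grip 0.0
```

View pics/g3.png

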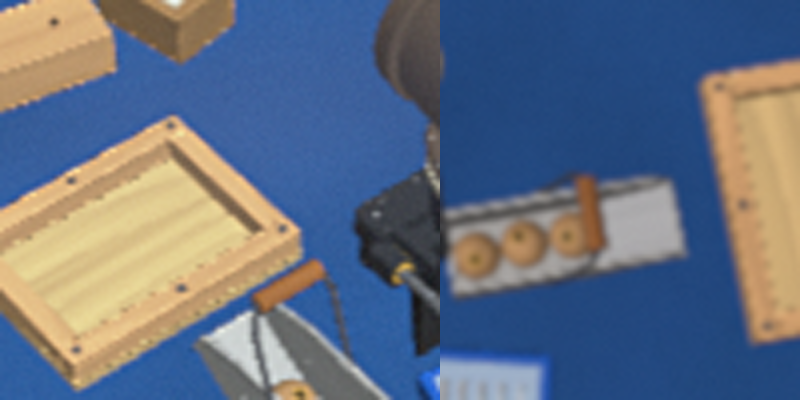

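```bash
python3 - <<'E'
from h import *
T=lambda p:(np.array(p,float)+.5)/4-.5+[330-110,215]
print(unproj("top",T([(670,180),(685,256)]),39).round(1))
e=unproj("top",T([(452,297),(605,270)]),70); print(e.round(1),np.arctan2(e[1,1]-e[0,1],e[1,0]-e[0,0]))
# grip target at hod x=-42 with yaw -1.391 => tool yaw 1.745
th=-1.393; piv=np.array([516.3,-90.4]); u=np.array([np.cos(th),np.sin(th)])
print(piv-34*u, piv+106*u)
go([*(piv-34*u),200],th+np.pi)
E
```

```text
[[ 564.5 -187.4   39. ]
 [ 502.5 -198.4   39. ]]
[[ 465.3  -10.3   70. ]
 [ 487.2 -131.1   70. ]] -1.3920947856829873
[510.2867236  -56.93598191] [ 535.04727347 -194.72899759]
t 12.85 eef [484.6  86.  219.8] rot [-3.141 -0.     0.18 ] shift [ -0.4 145.2  19.7] turn -89.9 F [-0.2 -0.5 -0.7] open 0.997 grip 0.0
```

Request:
{"method": "step_arm", "body": {"plan": [[[-1,20,0,-7,1],[-1,45,0,-14,1],[-1,70,0,-21,1],[-1,95,0,-28,1],[-1,115,0,-35,1],[-1,128,0,-42,1],[-1,136,0,-49,1],[-1,136.5,0,-56,1]]]}}

```text
t: 13.52
eef_pos: [509.0, -54.9, 219.5]
tcp_rot: [3.141, 0.0, 1.157]
ft_force: [-0.1, -0.4, 0.4]
opening: 1.002
grip_force: 0.0
```

Request:
{"method": "step_arm", "body": {"plan": [[[0,0,0,-7,1],[0,0,0,-14,1],[0,0,0,-21,1],[0,0,0,-28,1],[0,0,0,-34,1],[0,0,0,-34,1],[0,0,20,-34,1],[0,0,50,-34,1]]]}}

```text
t: 14.18
eef_pos: [510.0, -53.5, 171.1]
tcp_rot: [3.137, 0.002, 1.742]
ft_force: [0.8, 0.1, -1.1]
opening: 1.002
grip_force: 0.0
```

```bash
python3 - <<'E'
from h import *
go([508,-48.5,34],-1.392+np.pi)
E
```

```text
t 14.18 eef [510.  -53.5 171.1] rot [3.137e+00 2.000e-03 1.742e+00] shift [  5.5  -1.8 137. ] turn -0.4 F [ 0.8  0.1 -1.1] open 1.002 grip 0.0
```

Request:
{"method": "step_arm", "body": {"plan": [[[5.5,-1.8,20,0,1],[5.5,-1.8,50,0,1],[5.5,-1.8,80,0,1],[5.5,-1.8,105,0,1],[5.5,-1.8,123,0,1],[5.5,-1.8,133,0,1],[5.5,-1.8,136,0,1],[5.5,-1.8,136,0,1]]]}}

```text
t: 14.85
eef_pos: [506.0, -47.8, 33.4]
tcp_rot: [-3.141, -0.0, 1.745]
ft_force: [0.6, -0.3, -0.7]
opening: 0.998
grip_force: 0.0
```

Request:
{"method": "step_arm", "body": {"plan": [[[0,0,0,0,0.28],[0,0,0,0,0.28],[0,0,0,0,0.28],[0,0,0,0,0.28],[0,0,0,0,0.28],[0,0,0,0,0.28],[0,0,0,0,0.28],[0,0,0,0,0.28]]]}}

```text
t: 15.52
eef_pos: [506.7, -47.7, 34.1]
tcp_rot: [3.14, 0.001, 1.747]
ft_force: [2.6, 1.6, 6.5]
opening: 0.655
grip_force: 29.9
```

Request:
{"method": "step_arm", "body": {"plan": [[[0,0,0,0,0.2],[0,0,0,0,0.2],[0,0,0,0,0.2]]]}}

```text
t: 15.77
eef_pos: [506.7, -47.7, 34.1]
tcp_rot: [3.14, 0.001, 1.746]
ft_force: [2.3, 1.2, 6.1]
opening: 0.65
grip_force: 29.9
```

Request:
{"method": "step_arm", "body": {"plan": [[[0,0,-1,0,0],[0,0,-2,0,0],[0,0,-4,0,0],[0,0,-6,0,0],[0,0,-8,0,0],[0,0,-10,0,0],[0,0,-10,0,0],[0,0,-10,0,0]]]}}

```text
t: 16.43
eef_pos: [506.0, -47.6, 43.7]
tcp_rot: [3.141, 0.0, 1.746]
ft_force: [0.5, 0.0, -5.3]
opening: 0.653
grip_force: 29.9
```

```bash
python3 - <<'E'
from h import *
go([508,-48.5,34],-1.392+np.pi); print(env.state()["moment"])
s=env.read_camera("scene"); t=env.read_camera("top")
cv2.imwrite("pics/g4.png",np.hstack([crop(s,250,140,110,100,3.6),crop(t,325,220,110,100,3.6)]))
E
```

```text
t 16.43 eef [506.  -47.6  43.7] rot [3.141 0.    1.746] shift [-1.2  1.8  9.7] turn -0.2 F [ 0.5  0.  -5.3] open 0.653 grip 29.876169562339783
[ 0.15749207 -0.08260145  0.00419455]
```

View pics/g4.png

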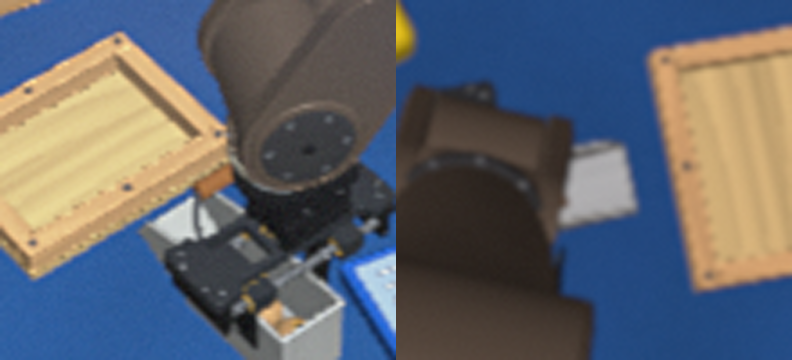

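Request:
{"method": "step_arm", "body": {"plan": [[[0,0,5,0,0],[0,0,8,0,0],[0,0,9.5,0,0],[0,0,9.5,0,0],[0,0,9.5,0,0.6],[0,0,9.5,0,0.6],[0,0,9.5,0,0.6],[0,0,9.5,0,0.6]]]}}

```text
t: 17.2
eef_pos: [506.2, -47.7, 34.2]
tcp_rot: [3.141, 0.0, 1.746]
ft_force: [0.4, 0.0, -0.7]
opening: 0.792
grip_force: 0.0
```

Request:
{"method": "step_arm", "body": {"plan": [[[7,0,5,0,0.6],[14,0,11,0,0.6],[14,0,11,0,0.6],[14,0,11,0,0],[14,0,11,0,0],[14,0,11,0,0],[14,0,11,0,0],[14,0,11,0,0]]]}}

```text
t: 17.87
eef_pos: [503.6, -33.9, 23.2]
tcp_rot: [3.141, 0.0, 1.746]
ft_force: [0.0, 1.1, -1.7]
opening: 0.649
grip_force: 29.9
```

Request:
{"method": "step_arm", "body": {"plan": [[[0,0,-1,0,0],[0,0,-2,0,0],[0,0,-3,0,0],[0,0,-4,0,0],[0,0,-5,0,0],[0,0,-6,0,0],[0,0,-6,0,0],[0,0,-6,0,0]]]}}

```text
t: 18.53
eef_pos: [503.6, -33.8, 29.2]
tcp_rot: [3.141, 0.0, 1.746]
ft_force: [0.4, -0.4, -3.9]
opening: 0.653
grip_force: 29.9
```

```bash
python3 - <<'E'
from h import *
go([508,-48.5,34],-1.392+np.pi); print(env.state()["moment"])
E
```

```text
t 18.53 eef [503.6 -33.8  29.2] rot [3.141 0.    1.746] shift [-15.2   1.8  -4.8] turn -0.2 F [ 0.4 -0.4 -3.9] open 0.653 grip 29.9297958612442
[ 0.17494517 -0.05490909  0.00223055]
```

Request:
{"method": "step_arm", "body": {"plan": [[[0,0,-2,0,0],[0,0,-5,0,0],[0,0,-9,0,0],[0,0,-12,0,0],[0,0,-14,0,0],[0,0,-14,0,0],[0,0,-14,0,0],[0,0,-14,0,0]]]}}

```text
t: 19.2
eef_pos: [503.5, -33.8, 43.1]
tcp_rot: [-3.142, 0.0, 1.746]
ft_force: [-0.6, -0.4, -4.6]
opening: 0.651
grip_force: 29.9
```

```bash
python3 - <<'E'
from h import *
M=[];F=[]
for i in range(4):
    t=env.read_camera("top"); s=env.state(); M.append(s["moment"]);F.append(s["ft_force"])
print(np.mean(M,0),np.mean(F,0),s["eef_pos"]); cv2.imwrite("pics/t5.png",t)
p=unproj("top",[[300,200]],0)
# hod lip blob: grey (low saturation, bright) in region
r=t[225:300,360:420]; hsv=cv2.cvtColor(r,cv2.COLOR_BGR2HSV); m=((hsv[...,1]<60)&(hsv[...,2]>110)).astype(np.uint8)
n,l,st,ce=cv2.connectedComponentsWithStats(m); k=1+st[1:,4].argmax()
c,_=cv2.findContours((l==k).astype(np.uint8),0,2); pts=c[0][:,0]+[360,225]
print(st[k]); far=pts[pts[:,0]>=pts[:,0].max()-4]; print(far.tolist(), cv2.minAreaRect(pts.astype(np.float32)))
# predicted lip if pitched by th at grip x=-66,z42
u=np.array([.178,-.984]); g=s["eef_pos"]
for th in (0,5,10,15,20):
    a=np.radians(th); x,z=164,-3
    X=x*np.cos(a)+z*np.sin(a); Z=-x*np.sin(a)+z*np.cos(a)
    n=np.array([.984,.178])
    P=[[*(g[:2]+u*X+n*w),g[2]+18.8+Z] for w in(31,-31)]
    print(th,proj("top",P).round(1).tolist(),round(P[0][2],1))
E
```

```text
[ 0.23830401 -0.04651527 -0.02004491] [-0.17586981  0.22376491 -4.91533622] [503.48330132 -33.81919489  42.99226454]
[  6  34  26  24 409]
[[388, 279], [389, 278], [391, 278], [391, 273], [390, 272], [390, 268], [389, 267], [389, 263], [388, 262], [388, 260]] ((377.72314453125, 270.2846374511719), (21.830114364624023, 25.675188064575195), 82.87498474121094)
0 [[388.6, 259.0], [392.4, 277.9]] 58.8
5 [[387.8, 259.8], [391.5, 278.6]] 44.5
10 [[386.6, 260.6], [390.4, 279.2]] 30.4
15 [[385.1, 261.5], [388.8, 280.0]] 16.4
20 [[383.3, 262.4], [387.0, 280.7]] 2.9
```

Request:
{"method": "step_arm", "body": {"plan": [[[0,0,-4,0,0],[0,0,-8,0,0],[0,0,-12,0,0],[-5,0,-12,0,0],[-15,0,-12,0,0],[-27,0,-12,0,0],[-39,0,-12,0,0],[-50,0,-12,0,0]]]}}

```text
t: 20.07
eef_pos: [512.5, -84.8, 55.0]
tcp_rot: [3.142, 0.0, 1.746]
ft_force: [0.6, -0.2, -5.0]
opening: 0.655
grip_force: 29.9
```

Request:
{"method": "step_arm", "body": {"plan": [[[-11,0,0,0,0],[-21,0,0,0,0],[-30,0,0,0,0],[-36,0,0,0,0],[-40,0,0,0,0],[-40,0,0,0,0]]]}}

```text
t: 20.57
eef_pos: [519.4, -123.1, 55.1]
tcp_rot: [3.141, 0.0, 1.746]
ft_force: [-1.0, 0.2, -4.6]
opening: 0.649
grip_force: 29.9
```

```bash
cat >> h.py <<'E'
def tilt():
    """lip pixels vs predictions for pitch angles; average force and moment"""
    M=[];F=[]
    for i in range(3):
        t=env.read_camera("top"); s=env.state(); M.append(s["moment"]);F.append(s["ft_force"])
    print("t",round(s["t"],2),"F",np.mean(F,0).round(2),"M",np.mean(M,0).round(3),"eef",s["eef_pos"].round(1),"open",round(s["opening"],3),"grip",round(s["grip_force"],1))
    return t,s["eef_pos"]
def lip(g,th,gx=-66,gz=42):
    u=np.array([.178,-.984]);n=np.array([.984,.178]);a=np.radians(th); x,z=98-gx,39-gz
    X=x*np.cos(a)+z*np.sin(a); Z=-x*np.sin(a)+z*np.cos(a)
    return np.array([[*(g[:2]+u*X+n*w),g[2]+18.8+Z] for w in(31,-31)])
E
python3 - <<'E'
from h import *
t,g=tilt(); cv2.imwrite("pics/t6.png",t)
s=env.read_camera("scene")
cv2.imwrite("pics/s6.png",s)
for th in (0,5,10): print(th,proj("top",lip(g,th)).round(1).tolist(),proj("scene",lip(g,th)).round(1).tolist(),lip(g,th)[0].round())
E
```

```text
t 20.72 F [-0.61 -0.19 -4.58] M [ 0.272 -0.058 -0.011] eef [ 519.1 -122.1   55.1] open 0.653 grip 29.9
0 [[416.6, 253.7], [420.6, 272.7]] [[270.5, 180.7], [286.7, 171.4]] [ 579. -278.   71.]
5 [[415.5, 254.5], [419.5, 273.3]] [[271.0, 184.0], [287.1, 174.8]] [ 579. -277.   57.]
10 [[414.2, 255.4], [418.1, 274.0]] [[271.7, 187.5], [287.7, 178.3]] [ 578. -275.   42.]
```

Request:
{"method": "step_arm", "body": {"plan": [[[0,0,0,0,0.29],[0,0,0,0,0.29]]]}}

```text
t: 20.93
eef_pos: [519.3, -122.1, 55.2]
tcp_rot: [3.142, 0.0, 1.747]
ft_force: [0.8, -0.0, -5.1]
opening: 0.651
grip_force: 29.9
```

Request:
{"method": "step_arm", "body": {"plan": [[[0,0,0,0,0.299],[0,0,0,0,0.299]]]}}

```text
t: 21.1
eef_pos: [519.3, -122.3, 55.2]
tcp_rot: [-3.142, 0.0, 1.747]
ft_force: [0.4, 0.8, -4.9]
opening: 0.653
grip_force: 21.1
```

Request:
{"method": "step_arm", "body": {"plan": [[[0,0,0,0,0.303],[0,0,0,0,0.303]]]}}

```text
t: 21.27
eef_pos: [519.3, -122.4, 55.3]
tcp_rot: [3.141, 0.0, 1.746]
ft_force: [0.1, -0.1, -2.8]
opening: 0.649
grip_force: 3.0
```

```bash
python3 - <<'E'
from h import *
t,g=tilt(); s=env.read_camera("scene")
cv2.imwrite("pics/s7.png",s)
cv2.imwrite("pics/v7.png",np.hstack([crop(s,240,120,120,110,3.3),crop(t,360,220,110,110,3.3)]))
for th in (0,5,10,15,20,30): print(th,proj("top",lip(g,th)).round(1).tolist(),proj("scene",lip(g,th)).round(1).tolist(),lip(g,th)[0].round())
E
```

```text
t 21.42 F [-0.37  0.61 -1.79] M [ 0.161 -0.07  -0.011] eef [ 519.3 -122.4   55.3] open 0.655 grip 3.4
0 [[416.7, 253.6], [420.7, 272.6]] [[270.4, 180.6], [286.6, 171.3]] [ 579. -278.   71.]
5 [[415.6, 254.4], [419.6, 273.2]] [[270.9, 183.9], [287.0, 174.7]] [ 579. -277.   57.]
10 [[414.3, 255.3], [418.2, 274.0]] [[271.6, 187.4], [287.6, 178.2]] [ 578. -275.   43.]
15 [[412.6, 256.2], [416.5, 274.7]] [[272.5, 191.0], [288.4, 181.8]] [ 578. -272.   29.]
20 [[410.5, 257.1], [414.4, 275.5]] [[273.7, 194.8], [289.5, 185.6]] [ 577. -268.   15.]
30 [[405.7, 259.1], [409.4, 277.2]] [[276.6, 202.5], [292.2, 193.3]] [ 575. -255.  -11.]
```

View pics/v7.png

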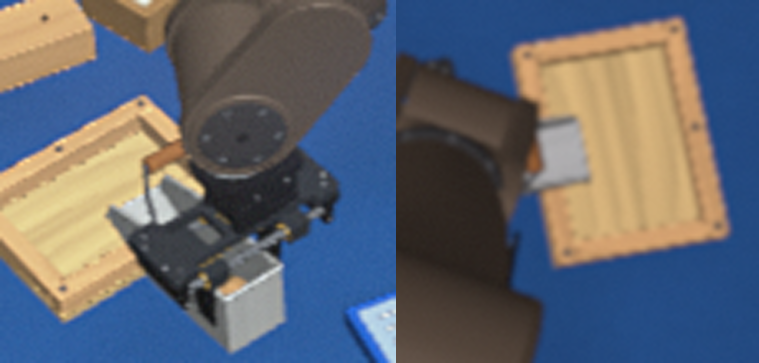

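Request:
{"method": "step_arm", "body": {"plan": [[[-1,0,-5,0,0.302],[-3,0,-10,0,0.302],[-5,0,-16,0,0.302],[-7,0,-22,0,0.302],[-10,0,-28,0,0.302],[-12,0,-34,0,0.302],[-15,0,-40,0,0.302],[-15,0,-40,0,0.302]]]}}

```text
t: 22.13
eef_pos: [522.4, -137.9, 96.5]
tcp_rot: [3.14, 0.001, 1.746]
ft_force: [0.1, 1.6, 0.1]
opening: 0.654
grip_force: 6.1
```

```bash
python3 - <<'E'
from h import *
t,g=tilt(); s=env.read_camera("scene")
cv2.imwrite("pics/t8.png",t);cv2.imwrite("pics/s8.png",s)
r=t[225:300,385:440].astype(int); sat=r.max(2)-r.min(2)
m=((sat<35)&(r.max(2)>110)).astype(np.uint8)
n,l,st,ce=cv2.connectedComponentsWithStats(m); k=1+st[1:,4].argmax()
c,_=cv2.findContours((l==k).astype(np.uint8),0,2); pts=c[0][:,0]+[385,225]; h=cv2.convexHull(pts)[:,0]
print(h[h[:,0]>h[:,0].max()-7].tolist())
for th in range(0,50,5): print(th,proj("top",lip(g,th)).round(1).tolist(),proj("scene",lip(g,th)).round(1).tolist(),lip(g,th)[0].round())
E
```

```text
t 22.28 F [0.83 2.51 0.36] M [ 0.355 -0.258  0.053] eef [ 522.1 -137.1   95.3] open 0.653 grip 6.4
[[411, 261], [415, 271], [415, 274], [414, 275], [411, 275], [409, 260], [410, 259]]
0 [[423.5, 250.5], [427.7, 269.9]] [[266.5, 168.8], [283.0, 159.5]] [ 582. -293.  111.]
5 [[422.4, 251.4], [426.5, 270.6]] [[267.0, 172.2], [283.4, 163.0]] [ 582. -292.   97.]
10 [[421.0, 252.3], [425.0, 271.4]] [[267.8, 175.8], [284.0, 166.6]] [ 581. -290.   83.]
15 [[419.2, 253.2], [423.2, 272.2]] [[268.8, 179.5], [284.9, 170.3]] [ 581. -287.   69.]
20 [[417.1, 254.2], [421.0, 273.0]] [[270.0, 183.4], [286.0, 174.2]] [ 580. -282.   55.]
25 [[414.6, 255.2], [418.6, 273.9]] [[271.3, 187.3], [287.3, 178.1]] [ 579. -277.   42.]
30 [[412.0, 256.2], [415.8, 274.8]] [[272.9, 191.3], [288.8, 182.0]] [ 578. -270.   30.]
35 [[409.0, 257.3], [412.9, 275.7]] [[274.6, 195.3], [290.5, 186.0]] [ 576. -262.   18.]
40 [[405.9, 258.3], [409.7, 276.6]] [[276.6, 199.3], [292.3, 190.0]] [ 575. -253.    6.]
45 [[402.5, 259.3], [406.2, 277.5]] [[278.6, 203.3], [294.3, 194.0]] [ 573. -244.   -4.]
```

Request:
{"method": "step_arm", "body": {"plan": [[[1,0,-3,0,0.302],[2,0,-6,0,0.302],[2,0,-9,0,0.302],[2,0,-12,0,0.302],[2,0,-15,0,0.302],[2,0,-15,0,0.302]]]}}

```text
t: 22.83
eef_pos: [521.6, -135.3, 110.7]
tcp_rot: [3.141, 0.0, 1.746]
ft_force: [-0.4, 1.2, -0.1]
opening: 0.653
grip_force: 6.1
```

```bash
cat >> h.py <<'E'
def liphull(t):
    r=t[225:300,385:440].astype(int); sat=r.max(2)-r.min(2)
    m=((sat<35)&(r.max(2)>110)).astype(np.uint8)
    n,l,st,ce=cv2.connectedComponentsWithStats(m); k=1+st[1:,4].argmax()
    c,_=cv2.findContours((l==k).astype(np.uint8),0,2); h=cv2.convexHull(c[0][:,0]+[385,225])[:,0]
    print("hull",h[h[:,0]>h[:,0].max()-8].tolist())
E
python3 - <<'E'
from h import *
t,g=tilt(); s=env.read_camera("scene"); liphull(t)
cv2.imwrite("pics/t9.png",t);cv2.imwrite("pics/s9.png",s)
for th in range(10,60,10): print(th,proj("top",lip(g,th)).round(1).tolist(),lip(g,th)[0].round())
# balls: beech-coloured circles in tray? compare tray area with initial picture
d=cv2.absdiff(cv2.imread("pics/top0.png"),t)[225:300,395:465].max(2); print((d>40).sum())
E
```

```text
t 22.98 F [-0.01  2.21 -0.67] M [ 0.163 -0.115  0.008] eef [ 521.6 -135.2  110.3] open 0.648 grip 6.1
hull [[423, 229], [419, 229]]
10 [[421.2, 251.6], [425.3, 270.8]] [ 581. -288.   98.]
20 [[417.2, 253.5], [421.3, 272.5]] [ 579. -280.   70.]
30 [[412.1, 255.6], [416.0, 274.3]] [ 577. -268.   45.]
40 [[405.9, 257.7], [409.8, 276.2]] [ 574. -251.   21.]
50 [[399.0, 259.7], [402.7, 278.0]] [ 570. -231.    2.]
757
```

```bash
python3 - <<'E'
from h import *
s=cv2.imread("pics/s9.png");t=cv2.imread("pics/t9.png")
cv2.imwrite("pics/v9.png",np.hstack([crop(s,245,130,100,125,4.4),crop(t,375,215,80,125,4.4)]))
E
```

```text
(no output)
```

View pics/v9.png

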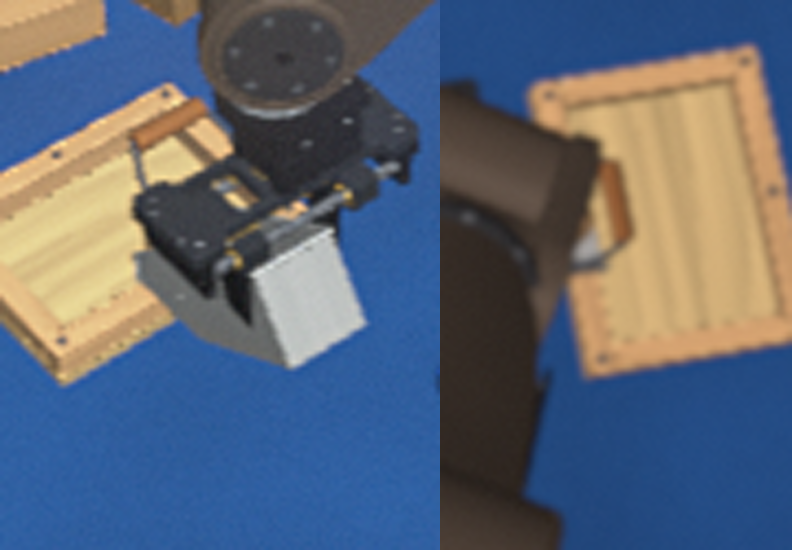

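```bash
cat >> h.py <<'E'
def hodpts(p,P):
    a=np.radians(p[3]);u=np.array([.178,-.984,0]);n=np.array([.984,.178,0]);k=np.array([0,0,1])
    ux=u*np.cos(a)-k*np.sin(a); uz=u*np.sin(a)+k*np.cos(a)
    P=np.array(P,float); return np.array(p[:3])+P[:,:1]*ux-P[:,1:2]*n*1+P[:,2:]*uz
E
python3 - <<'E'
from h import *
from scipy.optimize import least_squares as LS
px=np.array([(290,368),(365,322),(250,275),(335,230)])/4.4+[245,130]
for sg in(1,-1):
    P=[(-88,-31*sg,-35),(-88,31*sg,-35),(-88,-31*sg,35),(-88,31*sg,35)]
    r=LS(lambda p:(proj("scene",hodpts(p,P))-px).ravel(),[530,-190,110,30])
    print(r.x.round(1),r.cost.round(2),"lip",hodpts(r.x,[(98,0,4)]).round(1),"corner",hodpts(r.x,[(35,0,-35)]).round(1),"gripsite",hodpts(r.x,[(-66,0,7)]).round(1))
g=env.state()["eef_pos"];print(g+[0,0,18.8])
E
```

```text
[ 541.6 -153.7  120.4   28.5] 0.92 lip [[ 557.3 -240.3   77.1]] corner [[ 544.1 -167.5   72.9]] gripsite [[ 531.9 -100.   158. ]]
[ -615.1 -2364.7 -2757.9    48.3] 480.13 lip [[ -603.  -2431.9 -2828.4]] corner [[ -615.6 -2361.9 -2807.4]] gripsite [[ -622.  -2326.6 -2704. ]]
[ 521.59030173 -135.14799844  129.05582172]
```

```bash
cat >> h.py <<'E'
def hodpose(g,gx,gz,th):  # hod_mid from TCP g and grip site (gx, gz above underside)
    return np.r_[2*(g+[0,0,18.8])-hodpts([*(g+[0,0,18.8]),th],[(gx,0,gz-35)])[0],th]
E
python3 - <<'E'
from h import *
from scipy.optimize import least_squares as LS
px=np.array([(290,368),(365,322),(250,275),(335,230)])/4.4+[245,130]
P=[(-88,-31,-35),(-88,31,-35),(-88,-31,35),(-88,31,35)]
g=np.array([521.6,-135.2,110.3])
r=LS(lambda q:(proj("scene",hodpts(hodpose(g,*q),P))-px).ravel(),[-66,42,30])
print(r.x,r.fun.round(1),hodpts(hodpose(g,*r.x),[(98,0,4),(35,0,-35)]).round(1))
T=np.array([-.179,.984]); 
for p in hodpts(hodpose(g,*r.x),[(98,0,4),(35,0,-35)]): print("local y",(p[:2]-[557.3,-318.3])@T,p[2])
E
```

```text
[-56.81299985  49.65965282  29.99309547] [ 0.1  0.  -0.1  0.1  1.1 -0.1 -1.  -0.1] [[ 544.5 -261.9   42.5]
 [ 531.3 -189.    40.2]]
local y 57.792903366982394 42.47748485640474
local y 131.86096811644316 40.193569446370944
```

Request:
{"method": "step_arm", "body": {"plan": [[[0,0,0,0,0.299],[0,0,-3,0,0.299],[-4,0,-5,0,0.299],[-9,0,-5,0,0.299],[-14,0,-5,0,0.299],[-19,0,-5,0,0.299],[-25,0,-5,0,0.299],[-25,0,-5,0,0.299]]]}}

```text
t: 23.7
eef_pos: [526.2, -161.1, 115.0]
tcp_rot: [3.141, 0.0, 1.745]
ft_force: [-0.6, 0.9, -4.2]
opening: 0.65
grip_force: 15.3
```

```bash
python3 - <<'E'
from h import *
t,g=tilt()
d=cv2.absdiff(cv2.imread("pics/top0.png"),t)[225:300,395:465].max(2); print((d>40).sum())
E
```

```text
t 23.85 F [-0.32  0.47 -3.99] M [ 0.196 -0.111 -0.025] eef [ 525.8 -159.9  115. ] open 0.651 grip 15.3
1509
```

Request:
{"method": "step_arm", "body": {"plan": [[[0,0,0,0,0.302],[0,0,0,0,0.3025],[0,0,0,0,0.3025],[-4,0,-5,0,0.3025],[-8,0,-10,0,0.3025],[-12,0,-15,0,0.3025],[-12,0,-15,0,0.3025],[-12,0,-15,0,0.3025]]]}}

```text
t: 24.52
eef_pos: [528.4, -172.1, 130.8]
tcp_rot: [3.14, 0.001, 1.746]
ft_force: [0.6, 0.3, -1.9]
opening: 0.651
grip_force: 5.0
```

```bash
cat >> h.py <<'E'
def rear(g,s,gx=-57,gz=50):
    "fit pitch by the bright rear face in the scene picture"
    r=s[150:250,260:360].astype(int); sat=r.max(2)-r.min(2)
    m=((sat<28)&(r.max(2)>135)).astype(np.uint8)
    n,l,st,ce=cv2.connectedComponentsWithStats(m); k=1+st[1:,4].argmax()
    c,_=cv2.findContours((l==k).astype(np.uint8),0,2); h=c[0][:,0]+[260,150]
    print("rear blob",st[k],"corners",cv2.approxPolyDP(cv2.convexHull(h),3,True)[:,0].tolist())
    P=[(-88,-31,-35),(-88,31,-35),(-88,31,35),(-88,-31,35)]
    for th in (20,30,40,50,60): print(th,proj("scene",hodpts(hodpose(g,gx,gz,th),P)).round().astype(int).tolist())
E
python3 - <<'E'
from h import *
rear(np.array([521.6,-135.2,110.3]),cv2.imread("pics/s9.png"))
t,g=tilt();s=env.read_camera("scene"); cv2.imwrite("pics/s10.png",s); rear(g,s)
d=cv2.absdiff(cv2.imread("pics/top0.png"),t)[225:300,395:465].max(2); print((d>40).sum())
E
```

```text
rear blob [ 42  32  26  32 478] corners [[320, 182], [327, 203], [310, 213], [302, 192]]
20 [[310, 215], [327, 204], [321, 184], [304, 194]]
30 [[311, 214], [328, 203], [320, 182], [303, 192]]
40 [[312, 212], [329, 202], [319, 180], [302, 191]]
50 [[312, 211], [329, 200], [317, 179], [300, 189]]
60 [[312, 208], [329, 198], [316, 178], [299, 188]]
t 24.67 F [ 0.86  0.65 -1.04] M [ 0.046 -0.319  0.108] eef [ 528.1 -171.6  130.3] open 0.651 grip 5.2
rear blob [ 34  19  27  32 503] corners [[311, 169], [320, 191], [303, 200], [294, 179]]
20 [[302, 202], [319, 192], [313, 172], [296, 182]]
30 [[303, 202], [320, 191], [312, 170], [295, 180]]
40 [[304, 200], [321, 190], [311, 168], [293, 178]]
50 [[304, 198], [321, 188], [309, 167], [292, 177]]
60 [[304, 196], [321, 186], [308, 165], [291, 175]]
1840
```

Request:
{"method": "step_arm", "body": {"plan": [[[-2,0,-4,0,0.302],[-4,0,-8,0,0.302],[-7,0,-12,0,0.302],[-10,0,-16,0,0.302],[-12,0,-20,0,0.302],[-12,0,-20,0,0.302]]]}}

```text
t: 25.22
eef_pos: [530.5, -184.1, 151.0]
tcp_rot: [3.141, 0.001, 1.746]
ft_force: [0.2, -0.0, -3.1]
opening: 0.654
grip_force: 6.1
```

```bash
cat >> h.py <<'E'
def look(gx=-57,gz=50,tag="x"):
    t,g=tilt();s=env.read_camera("scene"); cv2.imwrite(f"pics/s{tag}.png",s);cv2.imwrite(f"pics/t{tag}.png",t)
    r=s[120:260,240:360].astype(int); sat=r.max(2)-r.min(2)
    m=((sat<28)&(r.max(2)>135)).astype(np.uint8)
    n,l,st,ce=cv2.connectedComponentsWithStats(m); k=1+st[1:,4].argmax()
    c,_=cv2.findContours((l==k).astype(np.uint8),0,2); h=c[0][:,0]+[240,120]
    q=cv2.approxPolyDP(cv2.convexHull(h),3,True)[:,0].astype(float); print("corners",q.tolist())
    from scipy.optimize import least_squares as LS
    if len(q)==4:
        P=[(-88,-31,-35),(-88,31,-35),(-88,31,35),(-88,-31,35)]
        q=q[[q[:,1].argmax(),q[:,0].argmax(),q[:,1].argmin(),q[:,0].argmin()]]
        f=LS(lambda p:(proj("scene",hodpts(hodpose(g,*p),P))-q).ravel(),[gx,gz,40])
        print("gx gz th",f.x.round(1),"cost",round(f.cost,1))
        for n,p in zip(("lip","corner","reartop"),hodpts(hodpose(g,*f.x),[(98,0,4),(35,0,-35),(-88,0,35)])): print(n,"tray y",((p[:2]-[557.3,-318.3])@[-.179,.984]).round(1),"z",p[2].round(1))
    # ball colour in tray seen from above: pixels darker/redder than the empty tray
    d=cv2.absdiff(cv2.imread("pics/top0.png"),t)[215:305,390:470].max(2)
    n,l,st,ce=cv2.connectedComponentsWithStats((d>30).astype(np.uint8))
    print("tray changes",[(st[i].tolist()) for i in range(1,n) if st[i][4]>25])
E
python3 - <<'E'
from h import *
look(tag=11)
E
```

```text
t 25.37 F [ 0.16  0.56 -3.62] M [ 0.077 -0.075 -0.006] eef [ 530.  -183.5  150.1] open 0.648 grip 6.1
corners [[307.0, 161.0], [318.0, 183.0], [302.0, 192.0], [291.0, 171.0]]
gx gz th [-57.3  51.7  44.6] cost 1.3
lip tray y 35.8 z 50.8
corner tray y 108.1 z 67.2
reartop tray y 146.6 z 203.4
tray changes [[0, 8, 57, 82, 2765], [37, 62, 12, 13, 85]]
```

Request:
{"method": "step_arm", "body": {"plan": [[[0,0,0,0,0.3028],[0,0,-2,0,0.3028],[-3,0,-2,0,0.3028],[-6,0,-4,0,0.3028],[-9,0,-4,0,0.3028],[-12,0,-6,0,0.3028],[-12,0,-6,0,0.3028],[-12,0,-6,0,0.3028]]]}}

```text
t: 26.08
eef_pos: [532.3, -195.6, 156.3]
tcp_rot: [3.141, 0.0, 1.746]
ft_force: [0.2, 1.1, -3.2]
opening: 0.651
grip_force: 3.7
```

```bash
python3 - <<'E'
from h import *
look(tag=12)
E
```

```text
t 26.23 F [ 1.34 -0.2  -2.86] M [-0.118 -0.224  0.026] eef [ 532.2 -195.3  156.2] open 0.648 grip 3.7
corners [[304.0, 157.0], [316.0, 178.0], [315.0, 184.0], [299.0, 188.0], [288.0, 167.0]]
tray changes [[0, 6, 57, 84, 3224]]
```

```bash
sed -i 's/if len(q)==4:/if len(q)>=4:/' h.py; cat >> h.py <<'E'
def balls(t,name="top"):
    "darker-brown/brass disc search inside the tray by correlation with a ball patch from the first picture"
    t0=cv2.imread("pics/top0.png"); T=t0[266:277,228:239]  # ball px near (233.5,271)
    R=cv2.matchTemplate(t[215:305,390:470],T,cv2.TM_CCOEFF_NORMED)
    out=[]
    for _ in range(5):
        _,v,_,p=cv2.minMaxLoc(R); out.append((round(v,2),p[0]+395,p[1]+220)); cv2.circle(R,p,7,-1,-1)
    print("balls?",out)
E
python3 - <<'E'
from h import *
t0=cv2.imread("pics/top0.png"); balls(t0); balls(cv2.imread("pics/t11.png")); balls(cv2.imread("pics/t12.png"))
look(tag=13)
s=cv2.imread("pics/s13.png"); s0=cv2.imread("pics/scene0.png"); d=cv2.absdiff(s,s0)[140:220,225:320].max(2)
n,l,st,ce=cv2.connectedComponentsWithStats((d>30).astype(np.uint8)); print([st[i].tolist() for i in range(1,n) if st[i][4]>20])
E
```

```text
balls? [(0.73, 439, 265), (0.72, 415, 246), (0.71, 440, 273), (0.68, 438, 258), (0.65, 426, 253)]
balls? [(0.71, 402, 275), (0.71, 406, 281), (0.68, 418, 253), (0.67, 406, 290), (0.67, 441, 258)]
balls? [(0.71, 405, 273), (0.69, 423, 252), (0.68, 410, 279), (0.67, 410, 289), (0.66, 405, 284)]
t 26.43 F [ 0.07 -0.09 -2.65] M [-0.11  -0.276  0.024] eef [ 532.2 -195.2  156.1] open 0.653 grip 3.7
corners [[304.0, 157.0], [316.0, 178.0], [315.0, 184.0], [300.0, 188.0], [288.0, 168.0]]
gx gz th [-58.7  56.2  53.7] cost 1.8
lip tray y 46.6 z 38.5
corner tray y 115.3 z 66.2
reartop tray y 131.8 z 206.7
tray changes [[0, 6, 57, 84, 3220]]
[[31, 0, 64, 59, 2395]]
```

Request:
{"method": "step_arm", "body": {"plan": [[[0,0,0,0,0.3],[0,0,-3,0,0.3],[-4,0,-5,0,0.3],[-8,0,-7,0,0.3],[-12,0,-8,0,0.3],[-12,0,-8,0,0.3028],[-16,0,-8,0,0.3028],[-20,0,-8,0,0.3028]]]}}

```text
t: 27.15
eef_pos: [535.6, -215.2, 164.1]
tcp_rot: [-3.141, -0.0, 1.746]
ft_force: [-0.6, 0.9, -3.7]
opening: 0.649
grip_force: 3.6
```

Request:
{"method": "step_arm", "body": {"plan": [[[4,0,0,0,0.3028],[-4,0,0,0,0.3028],[4,0,0,0,0.3028],[0,0,0,0,0.3028],[0,0,0,0,0.3],[0,0,0,0,0.3]]]}}

```text
t: 27.65
eef_pos: [535.7, -215.0, 164.1]
tcp_rot: [-3.142, 0.0, 1.746]
ft_force: [0.2, -0.5, -4.6]
opening: 0.651
grip_force: 12.0
```

```bash
python3 - <<'E'
from h import *
look(tag=14)
t=cv2.imread("pics/t14.png").astype(int);t0=cv2.imread("pics/top0.png").astype(int)
d=np.abs(t-t0).max(2)
# tray interior right of the hand: list strongest changed blobs at column>420
m=(d>22).astype(np.uint8); m[:,:424]=0; m[:225]=0;m[305:]=0;m[:,462:]=0
n,l,st,ce=cv2.connectedComponentsWithStats(m); print([(st[i].tolist(),ce[i].round(1).tolist()) for i in range(1,n) if st[i][4]>12])
E
```

```text
t 27.8 F [ 0.12 -0.25 -3.25] M [ 0.006 -0.107  0.019] eef [ 535.6 -215.   164.1] open 0.65 grip 12.0
corners [[299.0, 152.0], [312.0, 172.0], [295.0, 182.0], [284.0, 161.0]]
gx gz th [-59.7  56.1  54.2] cost 2.2
lip tray y 27.0 z 45.1
corner tray y 95.5 z 73.3
reartop tray y 110.8 z 214.0
tray changes [[0, 3, 59, 87, 3773]]
[([424, 229, 25, 70, 1064], [433.1, 258.7])]
```

Request:
{"method": "step_arm", "body": {"plan": [[[0,0,-5,0,0.295],[0,0,-15,0,0.295],[0,0,-25,0,0.295],[0,0,-30,0,0.295],[6,0,-30,0,0.295],[16,0,-30,0,0.295],[28,0,-30,0,0.295],[40,0,-30,0,0.295]]]}}

```text
t: 28.52
eef_pos: [528.1, -174.1, 193.8]
tcp_rot: [-3.141, -0.001, 1.746]
ft_force: [0.1, 0.5, -3.4]
opening: 0.649
grip_force: 26.9
```

Request:
{"method": "step_arm", "body": {"plan": [[[12,0,0,0,0.295],[24,0,0,0,0.295],[36,0,0,0,0.295],[46,0,0,0,0.295],[54,0,0,0,0.295],[60,0,0,0,0.295],[62,0,0,0,0.295],[62,0,0,0,0.295]]]}}

```text
t: 29.18
eef_pos: [517.9, -114.2, 194.2]
tcp_rot: [3.141, 0.0, 1.747]
ft_force: [-0.5, -0.5, -3.8]
opening: 0.654
grip_force: 26.9
```

```bash
python3 - <<'E'
from h import *
look(tag=15)
for n,x0,x1,y0,y1 in(("t15",390,470,215,305),):
    t=cv2.imread(f"pics/{n}.png").astype(int);t0=cv2.imread("pics/top0.png").astype(int)
    d=np.abs(t-t0).max(2); m=(d>22).astype(np.uint8); k=np.zeros_like(m);k[y0:y1,x0:x1]=1; m*=k
    c,l,st,ce=cv2.connectedComponentsWithStats(m); print([(st[i].tolist(),ce[i].round(1).tolist()) for i in range(1,c) if st[i][4]>12])
P=np.array([(x,y) for x,y in((90,65),(90,-65),(-90,-65),(-90,65))]);c,s=np.cos(.18),np.sin(.18)
print(proj("top",np.c_[P@np.array([[c,s],[-s,c]])+[557.3,-318.3],np.full(4,9)]).round().tolist())
E
```

```text
t 29.33 F [-0.25 -0.06 -3.73] M [ 0.034 -0.123  0.009] eef [ 518.  -114.9  194.1] open 0.649 grip 26.9
corners [[321.0, 165.0], [335.0, 185.0], [317.0, 195.0], [305.0, 175.0]]
gx gz th [-64.3  59.8  63. ] cost 2.7
lip tray y 152.0 z 58.8
corner tray y 215.4 z 97.2
reartop tray y 208.8 z 238.6
tray changes [[0, 21, 23, 66, 869], [33, 38, 24, 14, 212], [37, 62, 12, 13, 89]]
[([390, 236, 24, 66, 899], [398.4, 261.3]), ([423, 253, 25, 14, 252], [435.0, 259.4]), ([426, 277, 13, 13, 129], [431.9, 282.9])]
[[401.0, 240.0], [439.0, 234.0], [451.0, 287.0], [412.0, 294.0]]
```

Request:
{"method": "step_arm", "body": {"plan": [[[0,0,8,0,0.299],[0,0,20,0,0.299],[0,0,32,0,0.299],[0,0,44,0,0.299],[0,0,53,0,0.299],[0,0,60,0,0.299],[0,0,65,0,0.3005],[0,0,68,0,0.3005]]]}}

```text
t: 30.05
eef_pos: [517.7, -114.1, 126.5]
tcp_rot: [3.142, -0.001, 1.746]
ft_force: [-3.9, 6.7, 14.4]
opening: 0.649
grip_force: 11.7
```

Request:
{"method": "step_arm", "body": {"plan": [[[8,0,6,0,0.3005],[16,0,12,0,0.3005],[24,0,17,0,0.3005],[32,0,22,0,0.3005],[40,0,29,0,0.3005],[48,0,36,0,0.3005],[55,0,43,0,0.3005],[60,0,49,0,0.3005]]]}}

```text
t: 30.72
eef_pos: [507.4, -54.5, 76.6]
tcp_rot: [3.141, -0.0, 1.747]
ft_force: [-1.2, 5.0, 8.9]
opening: 0.655
grip_force: 9.4
```

```bash
python3 - <<'E'
from h import *
look(tag=16)
E
```

```text
t 30.87 F [ 0.65  0.92 -2.05] M [ 0.213 -0.168  0.003] eef [507.2 -54.9  76.4] open 0.651 grip 9.4
corners [[336.0, 211.0], [344.0, 215.0], [348.0, 235.0], [332.0, 244.0], [320.0, 219.0]]
gx gz th [-74.5  72.6  48.7] cost 8.0
lip tray y 179.6 z -56.6
corner tray y 250.4 z -35.0
reartop tray y 279.0 z 103.6
tray changes [[33, 38, 24, 14, 212], [37, 62, 12, 13, 90]]
```

Request:
{"method": "step_arm", "body": {"plan": [[[6,0,4,0,0.3005],[12,0,9,0,0.3005],[18,0,13,0,0.3005],[24,0,17,0,0.3005],[30,0,22,0,0.3005],[34,0,27,0,0.3005],[38,0,32,0,0.3005],[40,0,35,0,0.3005]]]}}

```text
t: 31.58
eef_pos: [500.3, -15.7, 42.1]
tcp_rot: [3.141, 0.0, 1.747]
ft_force: [-3.7, -3.3, 13.9]
opening: 0.659
grip_force: 10.0
```

```bash
python3 - <<'E'
from h import *
look(tag=17)
g=env.state()["eef_pos"]
P=[(-88,-31,-35),(-88,31,-35),(-88,31,35),(-88,-31,35)]
for th in(0,5,10,20): print(th,proj("scene",hodpts(hodpose(g,-62,58,th),P)).round().tolist())
E
```

```text
t 31.73 F [ 0.82  1.26 -0.67] M [ 0.246 -0.208  0.044] eef [500.3 -15.7  41.8] open 0.653 grip 10.1
corners [[342.0, 224.0], [352.0, 233.0], [351.0, 247.0], [335.0, 258.0], [329.0, 235.0]]
gx gz th [-68.8  47.3  24.9] cost 63.3
lip tray y 160.2 z -17.3
corner tray y 233.8 z -26.1
reartop tray y 315.8 z 89.2
tray changes [[33, 38, 24, 14, 209], [37, 62, 12, 13, 90]]
0 [[332.0, 255.0], [348.0, 244.0], [349.0, 230.0], [332.0, 241.0]]
5 [[333.0, 256.0], [349.0, 245.0], [349.0, 229.0], [332.0, 240.0]]
10 [[334.0, 256.0], [350.0, 245.0], [348.0, 228.0], [331.0, 239.0]]
20 [[336.0, 257.0], [352.0, 246.0], [348.0, 227.0], [331.0, 238.0]]
```

Request:
{"method": "step_arm", "body": {"plan": [[[1,0,2,0,0.3028],[2,0,4,0,0.3028],[3,0,6,0,0.3028],[4,0,8,0,0.3028],[4,0,10,0,0.3028],[4,0,12,0,0.3028],[4,0,12,0,0.3028]]]}}

```text
t: 32.37
eef_pos: [499.6, -12.1, 29.7]
tcp_rot: [-3.141, -0.0, 1.746]
ft_force: [0.1, -1.2, -3.4]
opening: 0.653
grip_force: 3.7
```

```bash
python3 - <<'E'
from h import *
look(tag=18)
g=env.state()["eef_pos"]
P=[(-88,-31,-35),(-88,31,-35),(-88,31,35),(-88,-31,35)]
for th in(0,5,10,20): print(th,proj("scene",hodpts(hodpose(g,-62,50,th),P)).round().tolist())
E
```

```text
t 32.52 F [ 0.11 -0.58 -2.27] M [-0.003 -0.207  0.009] eef [499.6 -12.1  29.8] open 0.653 grip 3.7
corners [[344.0, 226.0], [352.0, 233.0], [351.0, 247.0], [335.0, 258.0], [330.0, 238.0]]
gx gz th [-64.8  34.4  14.1] cost 68.5
lip tray y 152.5 z 13.4
corner tray y 223.1 z -9.1
reartop tray y 325.4 z 88.8
tray changes [[33, 38, 24, 14, 209], [37, 62, 12, 13, 90]]
0 [[333.0, 257.0], [349.0, 246.0], [350.0, 231.0], [333.0, 242.0]]
5 [[333.0, 257.0], [350.0, 246.0], [349.0, 230.0], [332.0, 241.0]]
10 [[334.0, 257.0], [351.0, 247.0], [349.0, 230.0], [332.0, 240.0]]
20 [[336.0, 258.0], [352.0, 247.0], [348.0, 228.0], [331.0, 239.0]]
```

Request:
{"method": "step_arm", "body": {"plan": [[[0,0,0,0,0.4],[0,0,0,0,0.6],[0,0,0,0,0.8],[0,0,0,0,1],[0,0,0,0,1],[0,0,0,0,1],[0,0,0,0,1],[0,0,0,0,1]]]}}

```text
t: 33.23
eef_pos: [499.7, -12.2, 30.1]
tcp_rot: [3.142, 0.0, 1.746]
ft_force: [-0.5, -0.3, 0.7]
opening: 0.995
grip_force: 0.0
```

Request:
{"method": "step_arm", "body": {"plan": [[[0,0,-15,0,1],[0,0,-40,0,1],[0,0,-70,0,1],[0,0,-100,0,1],[0,0,-130,0,1],[0,0,-160,0,1],[0,0,-180,0,1],[0,0,-180,0,1]]]}}

```text
t: 33.9
eef_pos: [501.0, -12.3, 214.0]
tcp_rot: [3.135, 0.002, 1.746]
ft_force: [0.4, 0.1, -0.7]
opening: 1.001
grip_force: 0.0
```

Request:
{"method": "step_arm", "body": {"plan": [[[30,0,0,0,1],[70,0,0,0,1],[110,0,0,0,1],[150,0,0,0,1],[190,0,0,0,1],[220,0,0,0,1],[220,0,0,0,1],[220,0,0,0,1]]]}}

```text
t: 34.57
eef_pos: [460.5, 205.6, 209.2]
tcp_rot: [-3.14, 0.0, 1.749]
ft_force: [0.1, -0.6, -0.8]
opening: 0.999
grip_force: 0.0
```

```bash
python3 - <<'E'
from h import *
t,g=tilt();s=env.read_camera("scene");cv2.imwrite("pics/s20.png",s);cv2.imwrite("pics/t20.png",t)
def grey(im,x0,x1,y0,y1,v):
    r=im[y0:y1,x0:x1].astype(int); sat=r.max(2)-r.min(2); m=((sat<40)&(r.max(2)>v)).astype(np.uint8)
    n,l,st,ce=cv2.connectedComponentsWithStats(m); k=1+st[1:,4].argmax(); c,_=cv2.findContours((l==k).astype(np.uint8),0,2)
    return cv2.approxPolyDP(cv2.convexHull(max(c,key=len)[:,0]+[x0,y0]),2,True)[:,0]
a=grey(t,300,400,230,310,80); print("top",a.tolist())
b=grey(s,250,370,150,280,80); print("scene",b.tolist())
print(unproj("scene",[(335,258),(351,247)],0).round())
# predicted hod outline, upright, from rear bottom midpoint
m=unproj("scene",[(335,258),(351,247)],0).mean(0); p=m+88*np.array([.178,-.984,0]); p[2]=35
P=[(-88,-31,35),(-88,31,35),(35,31,35),(98,31,4),(98,-31,4),(35,-31,35)]
print("pred top",proj("top",hodpts([*p,0],P)).round().tolist(),"scene",proj("scene",hodpts([*p,0],P)).round().tolist())
# anything else changed since the start?
for n,im in(("top",t),("scene",s)):
    d=cv2.absdiff(im,cv2.imread(f"pics/{n}0.png")).max(2); c,l,st,ce=cv2.connectedComponentsWithStats((d>40).astype(np.uint8)); print(n,[st[i].tolist() for i in range(1,c) if st[i][4]>60])
E
```

```text
t 34.72 F [-0.18  0.1   0.57] M [-0.033 -0.118  0.019] eef [461.3 203.6 209.7] open 1.002 grip 0.0
top [[378, 265], [379, 282], [325, 292], [322, 289], [320, 270], [352, 262], [376, 262]]
scene [[330, 195], [353, 233], [351, 248], [336, 258], [309, 232], [296, 212], [311, 201]]
[[522.  27.   0.]
 [461.  15.   0.]]
pred top [[321.0, 271.0], [324.0, 290.0], [363.0, 283.0], [381.0, 281.0], [378.0, 262.0], [359.0, 264.0]] scene [[335.0, 243.0], [352.0, 233.0], [325.0, 207.0], [312.0, 201.0], [296.0, 211.0], [308.0, 217.0]]
top [[155, 246, 156, 234, 19004], [424, 254, 23, 12, 151], [319, 262, 63, 30, 1352], [290, 313, 313, 157, 22504], [314, 404, 26, 8, 85], [308, 413, 19, 21, 136], [352, 419, 15, 22, 190], [361, 441, 14, 29, 256], [350, 471, 15, 9, 95]]
scene [[284, 0, 65, 71, 2173], [443, 0, 176, 209, 18814], [368, 24, 75, 119, 3921], [427, 29, 11, 18, 83], [440, 72, 23, 57, 290], [358, 124, 88, 140, 5501], [457, 152, 29, 31, 183], [454, 163, 12, 24, 98], [283, 164, 12, 12, 65], [256, 168, 19, 18, 125], [428, 178, 29, 34, 464], [296, 191, 58, 68, 1872], [359, 281, 66, 69, 1757]]
```

```bash
python3 -c "
from cell import env
print(env.job_done())"
```

```text
the job is handed in; nothing more can be done
None
```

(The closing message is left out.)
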